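# Set and start the decanting timer

## Task

Set the decanting timer on the bar: with a fingertip, turn its big dial by the finger notch until the dial's index mark lines up with the long line of the scale ring. Once the dial is set, and not before, press the round start button fully down and let it come back up. The dial must still stand on the long line at the end; leave the bottle and the other things around it where they stand.

Things in the scene. Friction and masses are not known exactly. Their poses are not given: they have to be found in the camera images.
- console: the decanting timer's housing, a dark wooden block fixed to the bar, 204 mm (its x) by 300 mm (its y) by 36 mm high; origin at the centre of its underside, on the bar top. The dial and scale ring lie on its +y half, the start button on its -y half.
- dial_axis (a point): the dial's vertical turning axis, at the height of the housing's top (36 mm above the bar), 42 mm to the housing's +y from its centre. The scale ring, 188 mm across and 3 mm thick, lies on the housing round this axis; the dial turns above it.
- dial (a joint): angle of the dial, a fluted grey disc 140 mm across and 28 mm thick, its underside 40 mm and its top 68 mm above the bar. Radians, positive anticlockwise seen from above, no stops: it turns any number of turns either way. 0 when the index mark points along the housing's +x. A friction brake (0.18 N m) keeps it where it is left; about 3 to 4 N at the notch turn it. Too wide to grasp across.
- dial_index (a point): outer end of the dial's index mark (a black ridge 6 mm wide running radially over the dial's top and down its rim, opposite the finger notch), 72 mm from the axis, 68 mm above the bar; turns with the dial.
- dial_notch (a point): middle of the floor of the finger notch, 56 mm from the dial's axis, 45 mm above the bar; turns with the dial, opposite the index mark. The notch is a cut 23 mm deep from the dial's top, open at the rim, with walls to either side: 51 mm between the walls 56 mm from the axis, 68 mm at the rim, narrowing to 25 mm at the hub, which begins 35 mm from the axis. Fingertips stood in it push the dial either way by its walls.
- target_line (a point): inner end of the target line, the one long thick raised line of the scale ring (20 mm long, 6 mm wide, running radially; the 23 other lines are 7 mm short and thin), 72 mm from the dial's axis, 40 mm above the bar. The dial is set when the index mark stands directly over it. The ring is fixed and does not turn during the job.
- start_button_top (a point): centre of the top of the round metal start button, 32 mm across, in a dark housing on the timer's top, 54 mm above the bar when up, pressed straight down
- start_button (a joint): travel of the start button in m, 0 up, 0.006 fully down; a spring (about 1.5 N at first, 5 N fully down) brings it back
- half_bottle_1: full half-bottle of red wine, 58 mm across, 235 mm tall, standing loose beyond the timer; origin at its foot; leave alone
- votive_0: low votive glass, 74 mm across, 43 mm high, loose on the bar near the button end of the timer; origin at its foot; leave alone
- steel_cup: steel cup with a strap handle, 58 x 79 mm, 92 mm high, loose on the bar near the dial end of the timer; origin at its foot; leave alone
- matchbox: matchbox 36 x 54 x 15 mm lying on the bar; leave alone

How it is judged:
By the outcome, as a careful person would: the job done as asked, in the order asked, and still so for the second after the job is handed in, with the robot touching nothing.
It also fails if it takes over 51 s, if anything falls off the work surface, if the arm or the gripper's body presses on something with over 40 N, if the wrist force passes 120 N, or if a joint passes its speed limit or range.

## Robot

A 7-joint arm with a two-finger parallel gripper is mounted at the origin on a cart in front of the work surface, level with it; the furniture and walls round the work are solid. World frame = base frame: x ahead of the robot, y to its left, z up, the work surface at z = 0. Lengths are in m, angles in rad, forces in N, time in s.
With the tool pointing down it reaches from about 0.4 to 0.875 m from the base axis. Payload 6.5 kg.
Tool frame: the origin (TCP) lies on the centre line of the jaws, within the pads' length; the fingertips stand 17 mm ahead of it and the grasp point (between the pads) lies 2 mm behind it; z points along the fingers, y is the line along which they close (so a half turn about z gives the same grasp; the last joint's range is limited). The gripper opens to 85 mm and grips with 20 to 120 N. Pads are 22 mm wide; open, the fingers measure 114 mm over their backs; the gripper's body (76 mm by 85 mm) begins 54 mm behind the grasp point. The pads swing forward as they close: fully open they stand 13 mm farther back than shut.
Start: joints at [-1.365, 0.536, -0.004, 1.538, 0.003, 1.067, -0.071], TCP at [0.174, 0.626, 0.248] pointing down, gripper open.
Joint ranges: [-2.7, 2.7], [-0.37, 2.16], [-1.27, 1.26], [0.24, 2.4], [-1.31, 4.45], [0.19, 1.91], [-2.76, 2.76]. Speed limits (rad/s): [2.39, 2.39, 3.14, 3.14, 3.14, 3.14, 3.14].

## Interface

Orientations are given as [roll, pitch, yaw] about the fixed x, y, z axes, in that order (R = Rz(yaw) Ry(pitch) Rx(roll)).
In Python, from station import observe, grab_frame, get_calibration, close_job, recognise gives the robot as it stands. The module is installed in compiled form; this text tells all that it offers.
- The arm moves only by the tool send_rows, never from a script. Its argument "plan" is a list of rows, each a list of 7 numbers: the turn, a rotation vector about the tool's x, y, z in units of 0.1 rad (1.0 is 0.1 rad), then the shift along the tool's x, y, z in units of 250 mm (1.0 is 250 mm), then the opening, from 0 (shut) to 1 (fully open). A call has 1 to 10 rows; each row shifts and turns the commanded pose from where the row before left it, along the tool's axes as they then stand; what a row does not reach is not made up. A row lasts 1/10 s, in which the tool goes at most 50 mm and 8.59 degrees, less where a joint would pass 70% of its speed; a pose out of reach is approached as far as the arm can. A call with a number of a shift or a turn outside -1 to 1 is refused whole. A call with a gripper value outside its range is refused whole. The fingers move at their own pace and stop on an object; "squeeze" is the grip in N (left out, the last holds). Time passes only in rows, so rows that do not move let the fingers close. It gives the time, the measured TCP pose, the force, the opening and the grip force at its end, in the units of the state.
- observe(): the state, without advancing time (a new reading comes with each control period).
- grab_frame(name): name is "scene" or "top"; returns (picture, depth): 384x512x3 uint8, red, green, blue; 384x512 float32, m along the optical axis (not along the pixel's ray), 0 where there is no reading.
- get_calibration(name): a dict with "mtx" (3x3 intrinsics, pixels), "position" and "rotation" of the camera in the world. Camera axes: x right, y down, z forward; pixel columns grow to the right and rows downward; lengths in m; the calibration is good to about 2 mm. A picture is of the moment at which its call begins. get_calibration takes no time and is no camera call.
- close_job(): hands the job in; it is judged then, once.
Trained networks look in the newest picture that a camera, given by its name, has taken for a name from the list of things; names that differ only in an ending like _2 or _b are one class to them, and where a whole thing is asked for, a point or a joint stands for the part that bears it (a point fixed in the world has none). Each returns a list of dicts, best first, with "conf" (0 to 1); they miss things now and then, are a little off and sometimes report something else, mostly with a low value. They report only what shows in the picture. A call takes as long as a camera call.
- recognise(camera, thing): "point" ([column, row] in pixels, amid what is visible of it).
The state is a dict: "t": time; "joints": joint angles; "joint_velocities": joint speeds; "effort": joint torques, N m; "position": TCP position; "orientation": TCP orientation; "force": force on the tool from outside, world axes, zero at the start; "wrist_torque": the same for the moment, N m; "finger_gap": finger opening in m; "gripper_force": force on a finger pad.
Only numpy, scipy, OpenCV 4.12 (cv2) and the standard library are available. Lean on these libraries where they do the work, as an engineer would, in place of code of your own. Each camera call takes 0.05 s, during which the arm holds its last target. There are 200 camera calls.

## Working session

There is one attempt and no reset: what is moved stays moved. The work goes in short steps, Python scripts to look and compute and a tool call to move; the robot and the scene stay as the last step left them, time stands still between calls to the robot, and variables do not carry over. Pictures are saved under pics/ and viewed, at most 10 in all, crops included, and the job is handed in when it is done.

Besides the shell and the picture viewer there is one more tool, called after "Call:" as name([rows], argument=value, ...), one row to a line, values as JSON. send_rows: Moves the arm, as the interface text tells. Its arguments: {"type":"object","properties":{"plan":{"type":"array","items":{"type":"array","items":{"type":"number"}}},"squeeze":{"type":"number"}},"required":["plan"]}

```bash
mkdir -p pics
cat > h.py <<'E'
import numpy as np, cv2
from station import *
def world(cam,px,D=None,z=None):
    c=get_calibration(cam);K=np.array(c["mtx"]);R=np.array(c["rotation"]);p=np.array(c["position"])
    if R.shape!=(3,3): print("rot",R)
    r=R@np.linalg.inv(K)@np.array([px[0],px[1],1.0])
    return p+r*(D if z is None else (z-p[2])/r[2])
def proj(cam,P):
    c=get_calibration(cam);K=np.array(c["mtx"]);R=np.array(c["rotation"]);p=np.array(c["position"])
    q=K@(R.T@(np.array(P)-p));return q[:2]/q[2]
E
python3 - <<'E'
from h import *
o=observe();print({k:np.round(v,3).tolist() for k,v in o.items()})
for c in ["scene","top"]:
    im,d=grab_frame(c);cv2.imwrite(f"pics/{c}0.png",im[:,:,::-1]);np.save(f"{c}0.npy",d)
    print(c,get_calibration(c))
    for t in ["console","dial_index","dial_notch","dial_axis","target_line","start_button_top","half_bottle_1","votive_0","steel_cup","matchbox"]:
        try:
            for r in recognise(c,t)[:2]:
                u,v=r["point"];dd=d[int(v),int(u)];print(t,round(r["conf"],2),np.round([u,v],1),np.round(world(c,(u,v),dd),3))
        except Exception as e: print(t,e)
E
```

```text
{'t': 0.0, 'joints': [-1.365, 0.537, -0.004, 1.539, 0.003, 1.067, -0.071], 'joint_velocities': [0.001, -0.0, -0.001, -0.001, 0.0, -0.0, -0.001], 'effort': [-0.0, -58.342, 1.048, -25.91, 0.012, 0.01, -0.0], 'position': [0.174, 0.626, 0.247], 'orientation': [-3.14, 0.0, 2.87], 'force': [0.356, -0.02, 0.327], 'wrist_torque': [0.01, 0.003, 0.064], 'gripper_force': 0.0, 'finger_gap': 0.085}
scene {'mtx': array([[355.19255543,   0.        , 252.52879053],
       [  0.        , 355.19255543, 194.61283213],
       [  0.        ,   0.        ,   1.        ]]), 'position': array([ 0.1313811 , -0.31769179,  0.77011936]), 'rotation': array([-2.40329448, -0.00496982, -0.97444441])}
rot [-2.40329448 -0.00496982 -0.97444441]
console 0.56 [229.1 241.1] [-0.563 -1.012  0.075]
rot [-2.40329448 -0.00496982 -0.97444441]
dial_index 0.61 [213.1 225.5] [-0.492 -0.941  0.147]
rot [-2.40329448 -0.00496982 -0.97444441]
dial_notch 0.78 [212.  226.2] [-0.484 -0.933  0.154]
rot [-2.40329448 -0.00496982 -0.97444441]
dial_notch 0.74 [266.7 245. ] [-0.782 -1.231 -0.143]
rot [-2.40329448 -0.00496982 -0.97444441]
dia
[... 1245 characters left out ...]
4 227.1] [-1.297 -1.721 -0.616]
rot [-3.022427   -0.03111337 -1.58317502]
dial_axis 0.77 [258.  226.4] [-1.309 -1.734 -0.629]
rot [-3.022427   -0.03111337 -1.58317502]
target_line 0.62 [249.8 255.8] [-1.28  -1.705 -0.6  ]
rot [-3.022427   -0.03111337 -1.58317502]
start_button_top 0.61 [296.9 220.4] [-1.61  -2.034 -0.929]
rot [-3.022427   -0.03111337 -1.58317502]
half_bottle_1 0.92 [202.2 142.6] [-0.806 -1.231 -0.125]
rot [-3.022427   -0.03111337 -1.58317502]
votive_0 0.74 [337.1 222.3] [-2.009 -2.433 -1.328]
rot [-3.022427   -0.03111337 -1.58317502]
steel_cup 0.97 [149.9 256.6] [-0.611 -1.036  0.069]
rot [-3.022427   -0.03111337 -1.58317502]
matchbox 0.64 [363.2 140.5] [-2.234 -2.658 -1.553]
```

View pics/top0.png

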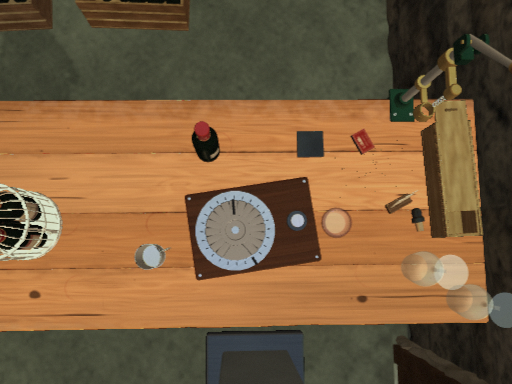

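View pics/scene0.png

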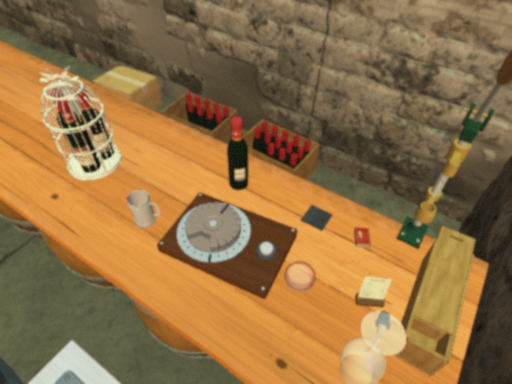

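The top view shows the console around (254,228). The dial centre is near (235,230), the button at (297,221), and the long line seems to be at lower right, near (255,261). I'll fix the rotation (it is rpy) and enlarge the dial.

```bash
cat > h.py <<'E'
import numpy as np, cv2
from station import *
from scipy.spatial.transform import Rotation
def cal(cam):
    c=get_calibration(cam);return np.array(c["mtx"]),Rotation.from_euler("xyz",c["rotation"]).as_matrix(),np.array(c["position"])
def world(cam,px,D=None,z=None):
    K,R,p=cal(cam);r=R@np.linalg.inv(K)@np.array([px[0],px[1],1.0])
    return p+r*(D if z is None else (z-p[2])/r[2])
def proj(cam,P):
    K,R,p=cal(cam);q=K@(R.T@(np.array(P)-p));return q[:2]/q[2]
E
python3 - <<'E'
from h import *
d=np.load("top0.npy");im=cv2.imread("pics/top0.png")
for n,u,v,z in [("bottle",204,138,.235),("votive",336,222,.043),("cup",150,256,.092),("match",363,141,.015),("button",297,220.5,.054),("dial",234.5,230.3,.068),("c1",187,195,.036),("c2",306,178,.036),("c3",320,259,.036),("c4",198,278,.036)]:
    print(n,np.round(world("top",(u,v),d[round(v),round(u)]),3),np.round(world("top",(u,v),z=z),3))
K=8;c=im[180:254+28,180:280];cv2.imwrite("pics/crop0.png",cv2.resize(c,None,fx=5.8,fy=5.8,interpolation=cv2.INTER_CUBIC))
E
```

```text
bottle [0.712 0.13  0.201] [0.704 0.128 0.235]
votive [ 0.545 -0.18   0.003] [ 0.543 -0.172  0.043]
cup [0.468 0.273 0.002] [0.47  0.257 0.092]
match [ 0.744 -0.252  0.015] [ 0.744 -0.252  0.015]
button [ 0.547 -0.078  0.054] [ 0.547 -0.078  0.054]
dial [0.526 0.069 0.065] [0.525 0.069 0.068]
c1 [0.612 0.181 0.033] [0.611 0.181 0.036]
c2 [ 0.65  -0.104  0.036] [ 0.65  -0.104  0.036]
c3 [ 0.457 -0.132  0.036] [ 0.457 -0.132  0.036]
c4 [0.416 0.155 0.033] [0.417 0.155 0.036]
```

View pics/crop0.png

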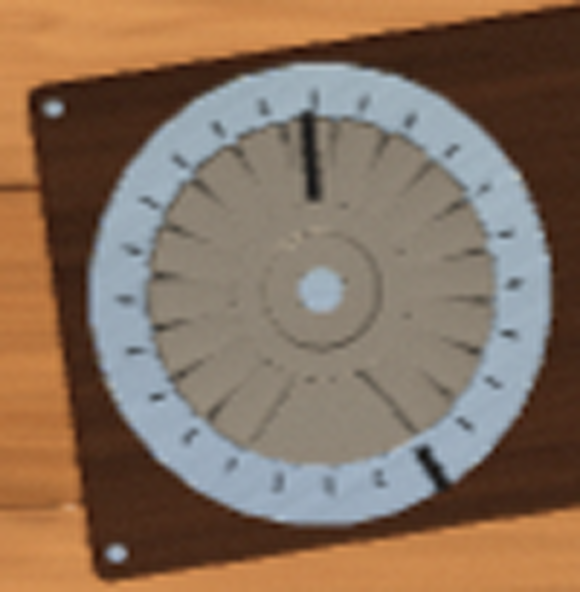

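The crop shows the index mark pointing up at crop (310,155), the notch at the bottom (330,400), and the long line at (435,470). I'll measure the angles by dark-pixel centroids in polar coordinates.

```bash
cat >> h.py <<'E'
def plane(cam,z,shape=(384,512)):
    v,u=np.mgrid[:shape[0],:shape[1]];K,R,p=cal(cam)
    r=np.stack([u,v,np.ones_like(u)],-1)@(R@np.linalg.inv(K)).T
    return (p+r*((z-p[2])/r[...,2])[...,None])[...,:2]
def ring_centre(im,near):
    P=plane("top",.039);b=im[...,2].astype(int)
    m=(b>130)&(b>=im[...,0].astype(int)-5)&(np.linalg.norm(P-near,axis=-1)<.11)
    c=cv2.findContours(m.astype(np.uint8),cv2.RETR_EXTERNAL,cv2.CHAIN_APPROX_NONE)[0];c=max(c,key=cv2.contourArea)
    (u,v),r=cv2.minEnclosingCircle(c);e=cv2.fitEllipse(cv2.convexHull(c))
    return world("top",e[0],z=.039)[:2],e,
def mark(im,C,z,r0,r1,lo=None,hw=None,thr=75):
    D=plane("top",z)-C;r=np.hypot(D[...,0],D[...,1]);a=np.arctan2(D[...,1],D[...,0])
    w=np.clip(thr-im.astype(float).mean(-1),0,None)*((r>r0)&(r<r1))
    if lo is not None: w=w*(np.abs((a-lo+np.pi)%(2*np.pi)-np.pi)<hw)
    else:
        h,e=np.histogram(a,72,weights=w);k=np.argsort(h)[::-1][:4];print("peaks",np.round(np.degrees(e[k]+.0436)),np.round(h[k]))
        lo=e[k[0]]+.0436;return mark(im,C,z,r0,r1,lo,.14,thr)
    return np.degrees(np.arctan2((w*D[...,1]).sum(),(w*D[...,0]).sum()))
E
cat > meas.py <<'E'
from h import *
im,_=grab_frame("top")
C,e=ring_centre(im,np.array([.526,.068]));print("centre",C.round(4),e)
for z,r0,r1 in [(.068,.045,.068),(.041,.074,.09)]: print(z,mark(im,C,z,r0,r1))
E
python3 meas.py; python3 -c "
from h import *
print(world('top',(234.93,229.7),z=.068))
im=grab_frame('top')[0];C=world('top',(234.93,229.7),z=.068)[:2];print(mark(im,C,.068,.045,.068),mark(im,C,.041,.074,.09))"
```

```text
centre [0.5264 0.0682] ((234.7744140625, 230.23556518554688), (78.95011138916016, 79.05549621582031), 54.29948806762695)
peaks [  2.   7. 102.  82.] [599. 134.  16.  10.]
0.068 3.8764446361938307
peaks [-148.  177.  167.  172.] [442.   0.   0.   0.]
0.041 -147.73823938110672
[0.52678154 0.06780818 0.068     ]
peaks [  2.   7. 102.  82.] [529. 212.  15.  10.]
peaks [-148. -103.  177.  172.] [391.   1.   0.   0.]
4.270285115356724 -147.96836337042387
```

Call:
send_rows([
  [0,0,-0.85,0,0,0,0],
  [0,0,-0.85,0,0,0,0],
  [0,0,-0.85,0,0,0,0],
  [0,0,-0.85,0,0,0,0],
  [0,0,0,-0.063,-0.145,0,0],
  [0,0,0,-0.063,-0.145,0,0],
  [0,0,0,-0.063,-0.145,0,0],
  [0,0,0,-0.063,-0.145,0,0],
  [0,0,0,-0.063,-0.145,0,0],
  [0,0,0,-0.063,-0.145,0,0],
], squeeze=20)

```text
t: 2.2
position: [0.2843, 0.4141, 0.2485]
orientation: [3.141, 0.0, -3.073]
force: [0.4, 0.1, -0.6]
finger_gap: -0.0002
gripper_force: 0.0
```

Call:
send_rows([
  [0,0,0,-0.063,-0.145,0,0],
  [0,0,0,-0.063,-0.145,0,0],
  [0,0,0,-0.063,-0.145,0,0],
  [0,0,0,-0.063,-0.145,0,0],
  [0,0,0,-0.063,-0.145,0,0],
  [0,0,0,-0.063,-0.145,0,0],
  [0,0,0,-0.063,-0.145,0,0],
  [0,0,0,-0.063,-0.145,0,0],
  [0,0,0,-0.063,-0.145,0,0],
  [0,0,0,-0.063,-0.145,0,0],
])

```text
t: 3.2
position: [0.4661, 0.0632, 0.2486]
orientation: [3.141, 0.001, -3.073]
force: [0.0, 0.0, 0.1]
finger_gap: 0.0001
gripper_force: 0.0
```

Call:
send_rows([
  [0,0,0,0,0,0,0],
  [0,0,0,0,0,0.1,0],
  [0,0,0,0,0,0.1,0],
  [0,0,0,0,0,0,0],
  [0,0,0,0,0,0,0],
])

```text
t: 3.7
position: [0.4653, 0.065, 0.1986]
orientation: [-3.142, -0.001, -3.073]
force: [1.0, -0.3, -0.3]
finger_gap: -0.0001
gripper_force: 0.0
```

Call:
send_rows([
  [0,0,0,0,0,0.15,0],
  [0,0,0,0,0,0.15,0],
  [0,0,0,0,0,0.1,0],
  [0,0,0,0,0,0.05,0],
  [0,0,0,0,0,0,0],
  [0,0,0,0,0,0,0],
])

```text
t: 4.3
position: [0.4666, 0.0649, 0.0871]
orientation: [3.141, 0.002, -3.073]
force: [0.4, -0.7, -0.4]
finger_gap: -0.0001
gripper_force: 0.0
```

Run:
```python
from h import *
im,d=grab_frame("scene");print(observe()["position"])
c=im[150:300,130:330];cv2.imwrite("pics/s1.png",cv2.resize(c,None,fx=4,fy=4,interpolation=cv2.INTER_CUBIC)[:,:,::-1])
```

```text
[0.46678038 0.06495471 0.0872884 ]
```

View pics/s1.png

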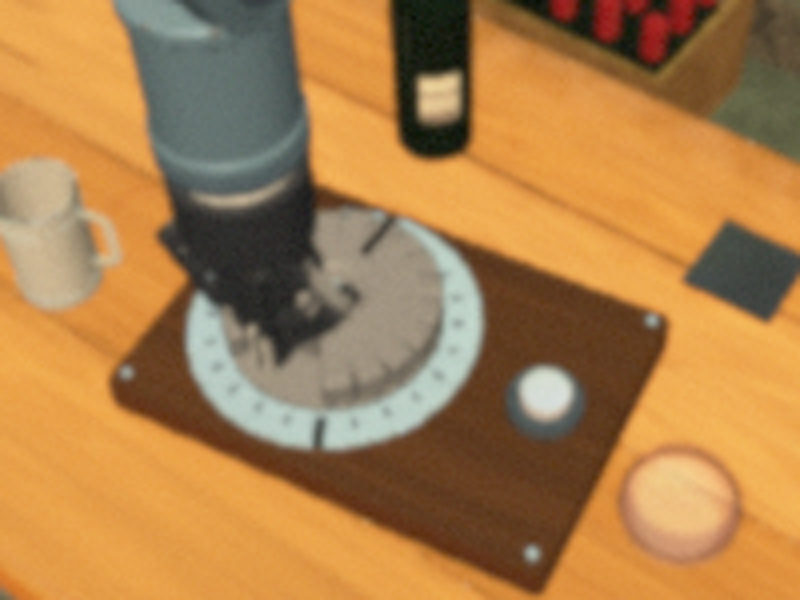

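The view shows the fingertip at crop (280,360), over or in the notch and clear of the hub. I'll go down about 14 mm more.

Call:
send_rows([
  [0,0,0,0,0,0.02,0],
  [0,0,0,0,0,0.02,0],
  [0,0,0,0,0,0.016,0],
  [0,0,0,0,0,0,0],
  [0,0,0,0,0,0,0],
])

```text
t: 4.85
position: [0.4653, 0.0646, 0.0717]
orientation: [-3.142, -0.0, -3.073]
force: [0.1, 0.6, -0.0]
finger_gap: -0.0002
gripper_force: 0.0
```

Call:
send_rows([
  [0,0,0.8,-0.0008,0.0192,0,0],
  [0,0,0.8,-0.0008,0.0192,0,0],
  [0,0,0.8,-0.0008,0.0192,0,0],
  [0,0,0.8,-0.0008,0.0192,0,0],
  [0,0,0.8,-0.0008,0.0192,0,0],
  [0,0,0.8,-0.0008,0.0192,0,0],
  [0,0,0.8,-0.0008,0.0192,0,0],
  [0,0,0.8,-0.0008,0.0192,0,0],
])

```text
t: 5.65
position: [0.4739, 0.1004, 0.0717]
orientation: [-3.14, -0.001, 2.566]
force: [-2.0, -1.4, 1.7]
finger_gap: -0.0002
gripper_force: 1.8
```

```bash
cat > tip.py <<'E'
from h import *
o=observe();D=np.array(o["position"])[:2]-[.5265,.068]
print("r",np.hypot(*D).round(4),"ang",np.degrees(np.arctan2(D[1],D[0])).round(2),"yaw",np.degrees(o["orientation"][2]).round(2),"F",np.round(o["force"],1),"z",o["position"][2],"j",np.round(o["joints"],2),o["t"])
E
python3 tip.py
```

```text
r 0.0618 ang 148.33 yaw 147.01 F [-2.  -1.4  1.7] z 0.07166414754606952 j [-0.56  0.57  0.33  2.09 -0.35  0.53  1.01] 5.65
```

Call:
send_rows([
  [0,0,0.8,-0.0012,0.0192,0,0],
  [0,0,0.8,-0.0012,0.0192,0,0],
  [0,0,0.8,-0.0012,0.0192,0,0],
  [0,0,0.8,-0.0012,0.0192,0,0],
  [0,0,0.8,-0.0012,0.0192,0,0],
  [0,0,0.8,-0.0012,0.0192,0,0],
  [0,0,0.8,-0.0012,0.0192,0,0],
  [0,0,0.8,-0.0012,0.0192,0,0],
  [0,0,0.8,-0.0012,0.0192,0,0],
  [0,0,0.8,-0.0012,0.0192,0,0],
])

```text
t: 6.65
position: [0.5127, 0.1282, 0.0716]
orientation: [-3.139, -0.002, 1.768]
force: [-3.8, 3.0, 2.3]
finger_gap: 0.0001
gripper_force: 2.1
```

```bash
python3 tip.py; python3 meas.py
```

```text
r 0.0617 ang 102.88 yaw 101.29 F [-3.8  3.   2.3] z 0.0715705091851101 j [-0.74  0.67  0.54  1.99 -0.57  0.64  0.38] 6.65
centre [0.5264 0.0683] ((234.7399139404297, 230.26612854003906), (78.97888946533203, 79.25211334228516), 45.12078094482422)
peaks [-63.  32.  27.  42.] [725. 298. 247. 202.]
0.068 -61.70765056479668
peaks [-147.   52.   47.   82.] [406. 231. 152. 129.]
0.041 -147.6760286587011
```

Call:
send_rows([
  [0,0,0.8,-0.001,0.0194,0,0],
  [0,0,0.8,-0.001,0.0194,0,0],
  [0,0,0.8,-0.001,0.0194,0,0],
  [0,0,0.8,-0.001,0.0194,0,0],
  [0,0,0.8,-0.001,0.0194,0,0],
  [0,0,0.8,-0.001,0.0194,0,0],
  [0,0,0.8,-0.001,0.0194,0,0],
  [0,0,0.8,-0.001,0.0194,0,0],
  [0,0,0.8,-0.001,0.0194,0,0],
  [0,0,0.8,-0.001,0.0194,0,0],
])

```text
t: 7.7
position: [0.5604, 0.1189, 0.0717]
orientation: [-3.14, -0.002, 0.97]
force: [-0.6, 3.6, 0.7]
finger_gap: 0.0
gripper_force: 2.0
```

Call:
send_rows([
  [0,0,0.8,-0.001,0.0194,0,0],
  [0,0,0.8,-0.001,0.0194,0,0],
  [0,0,0.8,-0.001,0.0194,0,0],
  [0,0,0.8,-0.001,0.0194,0,0],
  [0,0,0.8,-0.001,0.0194,0,0],
  [0,0,0.8,-0.001,0.0194,0,0],
  [0,0,0,0,0,0,0],
])

```text
t: 8.4
position: [0.5801, 0.0959, 0.0718]
orientation: [-3.141, -0.001, 0.491]
force: [0.5, 2.3, -0.1]
finger_gap: -0.0001
gripper_force: 1.6
```

```bash
python3 tip.py; python3 meas.py
python3 - <<'E'
from h import *
im,_=grab_frame("top");C=np.array([.5265,.068]);print(mark(im,C,.068,.045,.068,np.radians(-138),.3),mark(im,C,.041,.074,.09,np.radians(-147.7),.14))
cv2.imwrite("pics/t2.png",cv2.resize(im[180:282,180:280],None,fx=5.8,fy=5.8,interpolation=cv2.INTER_CUBIC)[:,:,::-1])
E
```

```text
r 0.0605 ang 27.5 yaw 28.13 F [ 0.5  2.3 -0.1] z 0.07180116024078083 j [-0.82  0.87  0.84  1.85 -0.87  0.84 -0.61] 8.4
centre [0.519  0.0563] ((239.86080932617188, 233.3309783935547), (66.1904525756836, 77.83438110351562), 29.897724151611328)
peaks [-143. -153. -148.   22.] [319. 157.  58.  29.]
0.068 -143.20846729026644
peaks [-152. -102. -132. -117.] [538. 396. 387. 371.]
0.041 -152.59346285700303
-138.8111132489611 -147.89285353432777
```

View pics/t2.png

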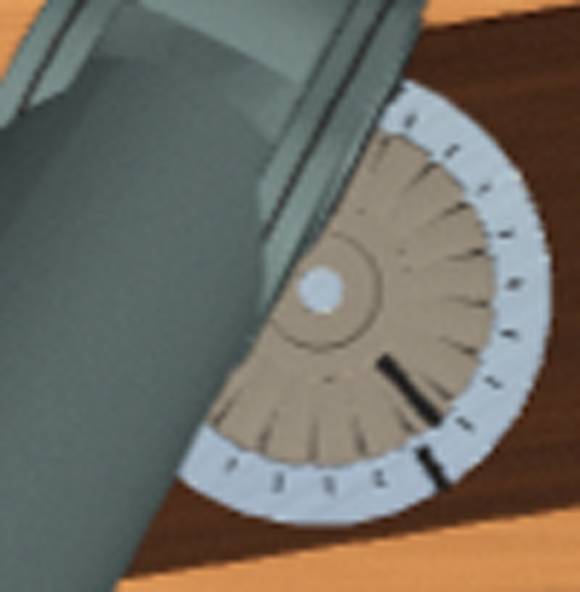

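The index end is at crop (438,415) and the line at (433,468), so about 9° remain. I'll push 7.5° and measure.

Call:
send_rows([
  [0,0,0.43,-0.0003,0.0105,0,0],
  [0,0,0.43,-0.0003,0.0105,0,0],
  [0,0,0.43,-0.0003,0.0105,0,0],
  [0,0,0,0,0,0,0],
])

```text
t: 8.9
position: [0.583, 0.0883, 0.0719]
orientation: [-3.141, -0.001, 0.363]
force: [1.5, 3.1, -1.4]
finger_gap: -0.0003
gripper_force: 1.7
```

```bash
cat > fin.py <<'E'
from h import *
im,_=grab_frame("top")
for C in ([.5265,.068],[.5264,.0683],[.5268,.0678]):
    C=np.array(C);a=-np.radians(146)
    for _ in range(4): a=np.radians(mark(im,C,.068,.045,.068,a,.16))
    b=mark(im,C,.041,.074,.09,np.radians(-147.8),.14);print("index",np.degrees(a).round(2),"line",b.round(2))
E
python3 tip.py;python3 fin.py
```

```text
r 0.06 ang 19.79 yaw 20.78 F [ 1.5  3.1 -1.4] z 0.07188737849390611 j [-0.82  0.88  0.87  1.84 -0.89  0.86 -0.7 ] 8.9
index -146.79 line -147.9
index -146.43 line -147.69
index -147.08 line -148.02
```

Call:
send_rows([
  [0,0,0.14,0,0.0034,0,0],
  [0,0,0,0,0,0,0],
  [0,0,0,0,0,0,0],
])

```text
t: 9.25
position: [0.5832, 0.0873, 0.0719]
orientation: [3.142, -0.001, 0.348]
force: [2.6, 3.2, -0.5]
finger_gap: 0.0001
gripper_force: 1.9
```

```bash
python3 tip.py;python3 fin.py
```

```text
r 0.0599 ang 18.8 yaw 19.92 F [ 2.6  3.2 -0.5] z 0.07192038189617826 j [-0.82  0.88  0.87  1.84 -0.9   0.86 -0.71] 9.25
index -147.93 line -147.9
index -147.56 line -147.69
index -148.21 line -148.03
```

Call:
send_rows([
  [0,0,0,0,-0.012,0,0],
  [0,0,0,0,-0.012,0,0],
  [0,0,0,0,0,0,0],
  [0,0,0,0,0,-0.08,0],
  [0,0,0,0,0,-0.16,0],
  [0,0,0,0,0,-0.16,0],
  [0,0,0,0,0,0,0],
])

```text
t: 10.0
position: [0.584, 0.0915, 0.1781]
orientation: [3.139, -0.008, 0.346]
force: [0.3, 0.3, 0.4]
finger_gap: -0.0002
gripper_force: 0.0
```

Call:
send_rows([
  [0,0,0,-0.06,0.099,0,0],
  [0,0,0,-0.06,0.099,0,0],
  [0,0,0,-0.06,0.099,0,0],
  [0,0,0,-0.06,0.099,0,0],
  [0,0,0,-0.06,0.099,0,0],
  [0,0,0,-0.06,0.099,0,0],
  [0,0,0,0,0,0,0],
  [0,0,0,0,0,0,0],
])

```text
t: 10.8
position: [0.5464, -0.0783, 0.1724]
orientation: [-3.141, -0.0, 0.345]
force: [0.3, 0.2, -0.6]
finger_gap: -0.0004
gripper_force: 0.0
```

```bash
python3 tip.py;python3 fin.py
python3 - <<'E'
from h import *
im,_=grab_frame("top");print(observe()["position"])
cv2.imwrite("pics/t3.png",cv2.resize(im[170:290,180:340],None,fx=5,fy=5,interpolation=cv2.INTER_CUBIC)[:,:,::-1])
E
```

```text
r 0.1476 ang -82.24 yaw 19.75 F [ 0.3  0.2 -0.6] z 0.17240258144183476 j [-0.65  0.7   1.01  1.9  -0.73  0.96 -0.52] 10.8
index -148.02 line -146.5
index -147.65 line -146.29
index -148.31 line -146.55
[ 0.54693525 -0.07661863  0.1720018 ]
```

View pics/t3.png

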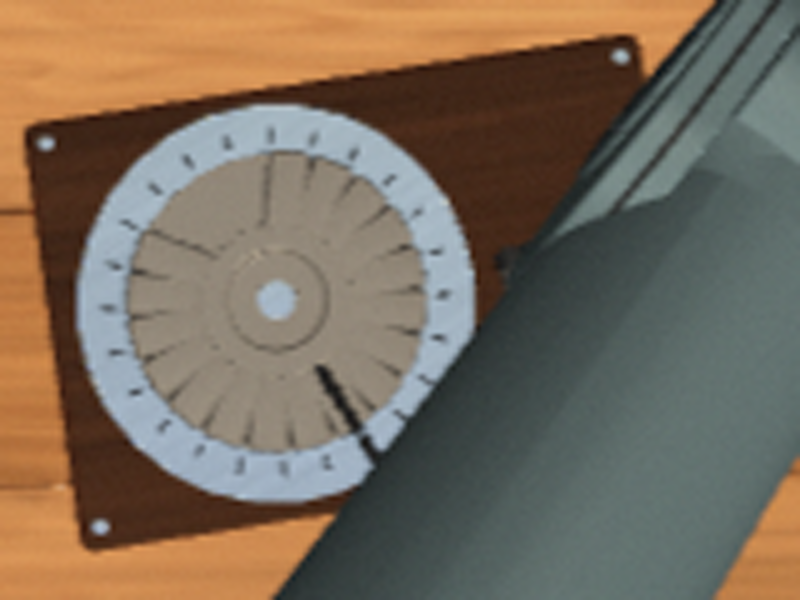

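The index still reads −148.0°, against −147.9° for the line in the unoccluded view. The arm now partly covers the line at crop (375,460). Next I'll check the bezel height around the button before pressing.

Run:
```python
from h import *
d=np.load("top0.npy");K,R,p=cal("top")
for v in range(208,234,2): print([round(float(world("top",(u,v),d[v,u])[2]*1000)) for u in range(284,312,2)])
```

```text
[40, 38, 37, 34, 37, 36, 38, 36, 36, 33, 38, 38, 38, 34]
[35, 37, 38, 36, 36, 35, 36, 37, 36, 34, 34, 36, 34, 37]
[36, 36, 36, 37, 51, 45, 49, 44, 48, 49, 40, 39, 37, 37]
[36, 36, 32, 46, 47, 49, 55, 59, 57, 47, 45, 34, 35, 38]
[35, 35, 48, 48, 56, 56, 57, 58, 58, 58, 49, 34, 34, 36]
[36, 38, 47, 51, 57, 56, 59, 54, 60, 59, 47, 50, 35, 37]
[34, 36, 49, 46, 56, 62, 58, 60, 54, 60, 55, 47, 39, 35]
[37, 34, 46, 50, 58, 58, 60, 63, 57, 57, 49, 49, 36, 36]
[37, 34, 43, 48, 58, 59, 58, 59, 55, 55, 48, 48, 35, 39]
[38, 37, 35, 48, 45, 49, 57, 57, 59, 50, 46, 36, 35, 38]
[37, 34, 39, 39, 45, 46, 50, 48, 47, 45, 35, 36, 34, 35]
[36, 38, 31, 37, 34, 36, 47, 46, 34, 36, 41, 34, 32, 32]
[35, 37, 35, 36, 33, 34, 34, 34, 37, 35, 37, 34, 37, 36]
```

Call:
send_rows([
  [0,0,0,0,0,0.15,0],
  [0,0,0,0,0,0.13,0],
  [0,0,0,0,0,0.08,0],
  [0,0,0,0,0,0,0],
  [0,0,0,0,0,0,0],
])

```text
t: 11.4
position: [0.5471, -0.077, 0.0822]
orientation: [3.141, 0.0, 0.348]
force: [1.0, 0.6, 0.2]
finger_gap: -0.0002
gripper_force: 0.0
```

Call:
send_rows([
  [0,0,0,0,0,0.02,0],
  [0,0,0,0,0,0.02,0],
  [0,0,0,0,0,0.016,0],
  [0,0,0,0,0,0,0],
])

```text
t: 11.8
position: [0.548, -0.0775, 0.0691]
orientation: [-3.142, -0.003, 0.347]
force: [-0.3, 1.8, 9.9]
finger_gap: 0.0002
gripper_force: 4.9
```

Call:
send_rows([
  [0,0,0,0,0,0.008,0],
  [0,0,0,0,0,0,0],
  [0,0,0,0,0,0,0],
])

```text
t: 12.1
position: [0.548, -0.0776, 0.0687]
orientation: [-3.14, -0.004, 0.346]
force: [-6.4, 3.1, 29.9]
finger_gap: -0.0002
gripper_force: 15.1
```

Call:
send_rows([
  [0,0,0,0,0,-0.018,0],
  [0,0,0,0,0,0,0],
  [0,0,0,0,0,0,0],
])

```text
t: 12.4
position: [0.5479, -0.0775, 0.0709]
orientation: [3.141, -0.002, 0.347]
force: [2.1, 0.2, 3.8]
finger_gap: 0.0
gripper_force: 1.9
```

Call:
send_rows([
  [0,0,0,0,0,-0.008,0],
  [0,0,0,0,0,0,0],
])

```text
t: 12.6
position: [0.5471, -0.0776, 0.0725]
orientation: [3.141, -0.001, 0.347]
force: [3.0, 1.1, 2.7]
finger_gap: -0.0
gripper_force: 1.4
```

Call:
send_rows([
  [0,0,0,0,0,-0.008,0],
  [0,0,0,0,0,0,0],
])

```text
t: 12.8
position: [0.5464, -0.0776, 0.0742]
orientation: [-3.141, 0.001, 0.347]
force: [1.5, 0.0, 2.1]
finger_gap: -0.0002
gripper_force: 0.9
```

Call:
send_rows([
  [0,0,0,0,0,-0.008,0],
  [0,0,0,0,0,0,0],
])

```text
t: 13.0
position: [0.5459, -0.0775, 0.076]
orientation: [-3.141, 0.001, 0.347]
force: [0.2, -0.0, -0.4]
finger_gap: 0.0003
gripper_force: 0.0
```

The spring readings on release fit full travel: about 5 N at z=0.0687, with contact lost near 0.075. Next I'll retreat and take a clear look.

Call:
send_rows([
  [0,0,0,0,0,-0.1,0],
  [0,0,0,0,0,-0.15,0],
  [0,0,0,0,0,-0.15,0],
  [0,0,0,-0.045,0.125,-0.05,0],
  [0,0,0,-0.045,0.125,-0.05,0],
  [0,0,0,-0.045,0.125,-0.05,0],
  [0,0,0,-0.045,0.125,0,0],
  [0,0,0,-0.045,0.125,0,0],
  [0,0,0,0,0,0,0],
])

```text
t: 13.9
position: [0.5447, -0.2489, 0.2142]
orientation: [3.139, 0.002, 0.34]
force: [-0.2, -0.7, 0.4]
finger_gap: 0.0
gripper_force: 0.0
```

```bash
python3 tip.py;python3 fin.py; python3 meas.py
python3 - <<'E'
from h import *
im,_=grab_frame("top")
cv2.imwrite("pics/t4.png",cv2.resize(im[120:290,130:380],None,fx=3.2,fy=3.2,interpolation=cv2.INTER_CUBIC)[:,:,::-1])
E
```

```text
r 0.3174 ang -86.71 yaw 19.48 F [-0.2 -0.7  0.4] z 0.21422432788628695 j [-0.32  0.71  1.02  1.75 -0.67  1.08 -0.31] 13.9
index -148.01 line -147.9
index -147.64 line -147.68
index -148.3 line -148.02
centre [0.5265 0.0683] ((234.74447631835938, 230.22677612304688), (79.07103729248047, 79.14115905761719), 34.16792678833008)
peaks [-147. -142. -152.   77.] [672.  32.  28.  13.]
0.068 -147.68713278442308
peaks [-148.  177.  167.  172.] [400.   0.   0.   0.]
0.041 -147.73456611954674
```

View pics/t4.png

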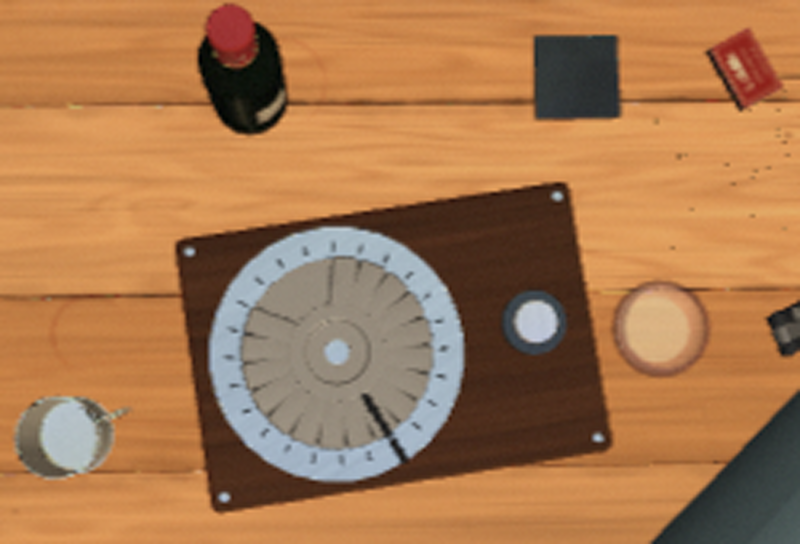

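The index and the long line form one straight stroke at crop (385,425). The button (535,322) is up, and the bottle, cup, votive and matchbox have not moved.

```bash
python3 -c "
from station import *
print(close_job())"
```

```text
the job is handed in; nothing more can be done
None
```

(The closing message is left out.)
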